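Rack the sealant cartridge

TASK

Slide the tall sealant cartridge that stands out on the bench beside the plywood can rack, keeping it upright, all the way to the back of the rack's free bay; then push that bay's raised wooden keeper bar over and fully down into its steel catch so that the cartridge is locked in. Work with fingertips or the outside of the fingers only: push the cartridge low down so it does not tip, never grip or lift it or pinch the bar, and leave the spray can, its closed bar and everything else on the bench as they are.

Things in the scene. Friction and masses are not known exactly. Their poses are not given: they have to be found in the camera images.
- cartridge: the sealant cartridge: a black round tube 48 mm across and 227 mm tall with a white cap and slim nozzle on top, 319 mm in all, about 0.25 kg, standing loose on the bench left of the rack. Origin: centre of its foot, on the bench; z points up its axis. On the bench (friction about 0.6) it slides when pushed below about 30 mm height and tips when pushed higher
- free_bay: the free bay, fixed: two plywood cheeks (20 mm thick, 64 mm high), plywood back (95 mm high), no floor, mouth open to its own +y. Origin: on the bench, where the cartridge's foot centre stands when home; x points across the bay, away from the robot, to the pivot cheek; z up. Inside x = -28 to 28 mm (6 mm wider a side in the last 12 mm at the mouth), back wall at y = -25, cheeks end at y = +27 mm
- free_keeper (a joint): keeper bar of the free bay, dark wood, 98x9x14 mm: hinge with level axis along the bay's y, on the pivot cheek's front end. 0 = level across the mouth, down in the steel catch on the other cheek; pi/2 = upright; starts at 1.75 to 2.1, leaning away from the mouth; stop at 2.2. Pivot friction holds it where steeper than about 0.7; below that it drops of itself. Under 1 N turns it
- free_keeper_pivot (a point): the keeper bar's pivot, in the middle of the bar: in the free bay's frame at x = 41, y = 34, z = 46 mm. The bar fills y = 29.5 to 38.5 mm of the bay. Turns with the bar: -x points along the bar to its free end
- free_keeper_end (a point): the free end of that keeper bar, 88 mm from the pivot
- spray_can: spray can, 58 mm across, 198 mm tall, standing loose in the other bay. Origin: centre of its foot. To be left alone. Its bay looks like the free one but 10 mm wider, and stands 150 mm beside it on the same rail, nearer or farther
- can_keeper (a joint): keeper bar of the spray can's bay, as the other but 108 mm long; 0 = down across the mouth, and to stay so
- glue_bottle: wood glue bottle, 53x65x222 mm, standing behind the rack; bystander, origin at its foot
- screwdriver: screwdriver, 212 mm long, lying near the bench's front edge; bystander
- tape_measure: tape measure, 38x87x73 mm, standing on the left; bystander
Things that resemble listed ones, but are neither listed nor needed, are in the scene too. What is shaped like the free_bay but pink is not meant.

How it is judged:
By the outcome, as a careful person would: the job done as asked, in the order asked, and still so for the second after the job is handed in, with the robot touching nothing.
It also fails if it takes over 69 s, if anything falls off the work surface, if the arm or the gripper's body presses on something with over 40 N, if the wrist force passes 120 N, or if a joint passes its speed limit or range.

ROBOT

A 6-joint arm with a two-finger parallel gripper is mounted at the origin on a cart in front of the work surface, level with it; the furniture and walls round the work are solid. World frame = base frame: x ahead of the robot, y to its left, z up, the work surface at z = 0. Lengths are in m, angles in degrees, forces in N, time in s.
With the tool pointing down it reaches from about 0.325 to 0.9 m from the base axis. Payload 6.1 kg.
Tool frame: the origin (TCP) lies between the finger pads; the fingertips stand 19 mm ahead of it and the grasp point (between the pads) is the TCP; z points along the fingers, y is the line along which they close (so a half turn about z gives the same grasp; the last joint's range is limited). The gripper opens to 85 mm and grips with 20 to 120 N. Pads are 22 mm wide; open, the fingers measure 114 mm over their backs; the gripper's body (76 mm by 85 mm) begins 54 mm behind the grasp point. The pads swing forward as they close: fully open they stand 13 mm farther back than shut.
Start: joints at [67.26, 12.628, 87.462, -0, 79.91, -7.225], TCP at [0.167, 0.602, 0.25] pointing down, gripper open.
Joint ranges: [-170.65, 170.65], [-52.31, 119.04], [5.05, 147.46], [-71.25, 251.25], [11.57, 151.72], [-153.62, 153.62]. Speed limits (degrees/s): [147.25, 147.25, 172.46, 180, 180, 180].

INTERFACE

Orientations are given as [roll, pitch, yaw] about the fixed x, y, z axes, in that order (R = Rz(yaw) Ry(pitch) Rx(roll)).
In Python, from plant import * gives the robot as it stands.
- The arm moves only by the tool step_arm, never from a script. Its argument "moves" is one flat list of numbers, 7 for each row, row after row: the turn, a rotation vector about the world's x, y, z in units of pi rad (1.0 is pi rad), then the shift along the world's x, y, z in units of 0.15 m (1.0 is 0.15 m), then the closure, from -1 (fully open) to 1 (shut). In form: [ax, ay, az, dx, dy, dz, hand, ax, ay, az, dx, dy, dz, hand, ...]. A call has 1 to 8 rows; each row is the pose to reach, as a shift and turn from the pose commanded when the call began, turning the shorter way round; what a row does not reach only later rows make up. A row lasts 1/8 s, in which the tool goes at most 62.5 mm and 10.7 degrees, less where a joint would pass 70% of its speed; a pose out of reach is approached as far as the arm can. A call with a number of a shift or a turn outside -1 to 1 is refused whole. A call with a gripper value outside its range is refused whole. The fingers move at their own pace and stop on an object; "squeeze" is the grip in N (left out, the last holds). Time passes only in rows, so rows that repeat a pose let the fingers close. It gives the time, the measured TCP pose, the force, the opening and the grip force at its end, in the units of the state.
- get_state(): the state, without advancing time (a new reading comes with each control period).
- capture(name): name is "scene" or "top"; returns a dict with "frame" (400x640x3 uint8, red, green, blue), "range_z" (400x640 float32, m along the optical axis (not along the pixel's ray), 0 where there is no reading), "fovy" (degrees; the focal length in pixels is half the picture's height over the tangent of half this angle, whatever the lens; pixels are square), "cx", "cy" (the principal point, pixels), "cam_to_world" (4x4, takes a point from camera to world coordinates). Camera axes: x right, y up, looking along -z (the intrinsics and any distortion apply to the point x, -y, -z); pixel columns grow to the right and rows downward; lengths in m; the calibration is good to about 2 mm. A picture is of the moment at which its call begins.
- hand_in(): hands the job in; it is judged then, once.
The state is a dict: "time": time; "joint_pos": joint angles; "joint_velocities": joint speeds; "joint_efforts": joint torques, N m; "position": TCP position; "orientation": TCP orientation; "wrist_force": force on the tool from outside, world axes, zero at the start; "ft_torque": the same for the moment, N m; "grip_width": finger opening in m; "grip_force": force on a finger pad.
Only numpy, scipy, OpenCV 4.12 (cv2) and the standard library are available. Lean on these libraries where they do the work, as an engineer would, in place of code of your own. Each camera call takes 0.05 s, during which the arm holds its last target. There are 200 camera calls.

## Working session

There is one attempt and no reset: what is moved stays moved. The work goes in short steps, Python scripts to look and compute and a tool call to move; the robot and the scene stay as the last step left them, time stands still between calls to the robot, and variables do not carry over. Pictures are saved under pics/ and viewed, at most 10 in all, crops included, and the job is handed in when it is done.

Besides the shell and the picture viewer there is one more tool, called after "Call:" by a JSON object that holds its "op" and its "data", one argument or row to a line. step_arm: Moves the arm, as the interface text tells. Its arguments: {"type":"object","properties":{"moves":{"type":"array","items":{"type":"number","minimum":-1,"maximum":1}},"squeeze":{"type":"number"}},"required":["moves"]}

```bash
mkdir -p pics; cat > h.py <<'E'
from plant import *
import numpy as np, cv2
def grab(n):
    c=capture(n); c['f']=200/np.tan(np.radians(c['fovy'])/2); return c
def pts(c):
    z=c['range_z']; h,w=z.shape; u,v=np.meshgrid(np.arange(w),np.arange(h))
    P=np.stack([(u-c['cx'])/c['f']*z,-(v-c['cy'])/c['f']*z,-z,np.ones_like(z)],-1)
    W=(P@c['cam_to_world'].T)[...,:3]; W[z==0]=np.nan; return W
def save(c,n): cv2.imwrite('pics/'+n,c['frame'][...,::-1])
E
python3 - <<'E'
from h import *
for n in('scene','top'):
    c=grab(n); save(c,n+'0.png'); W=pts(c); np.savez(n+'0.npz',W=W,f=c['frame'],M=c['cam_to_world'],k=[c['f'],c['cx'],c['cy']])
    print(n,c['f'],c['cx'],c['cy'],c['cam_to_world'].round(3),[k for k in c])
E
```

```text
scene 437.33275099074467 315.85669700144814 188.82478307546558 [[ 0.85   0.288 -0.441  0.014]
 [-0.527  0.475 -0.705 -0.717]
 [ 0.007  0.831  0.556  0.755]
 [ 0.     0.     0.     1.   ]] ['frame', 'range_z', 'fovy', 'cx', 'cy', 'cam_to_world', 'f']
top 458.17067024769085 323.0802819107187 197.7148114680157 [[ 0.005  0.988 -0.154  0.367]
 [-1.     0.006  0.003  0.149]
 [ 0.004  0.154  0.988  1.332]
 [ 0.     0.     0.     1.   ]] ['frame', 'range_z', 'fovy', 'cx', 'cy', 'cam_to_world', 'f']
```

View pics/scene0.png

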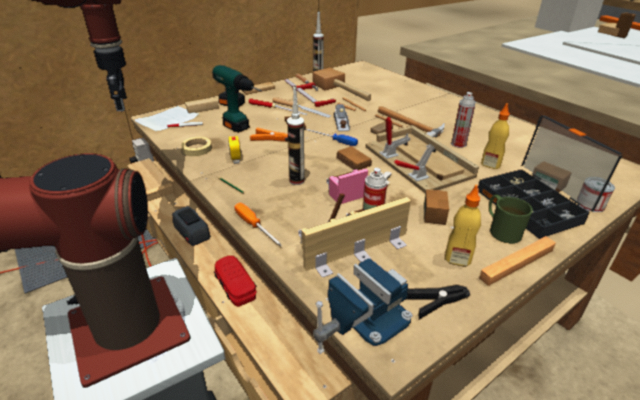

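View pics/top0.png

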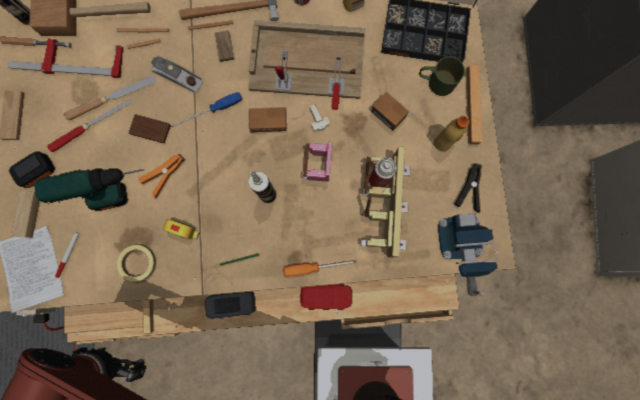

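The scene view shows the cartridge at about (297,150), the rack at about (355,230), and the pink decoy at (348,185). In the top view the cartridge is at (262,187) and the rack's back rail is at column 400, rows 150–255. The can is in the far bay, so the free bay is the one nearer the robot.

```bash
python3 - <<'E'
from h import *
t=np.load('top0.npz');s=np.load('scene0.npz')
a=cv2.resize(t['f'][140:265,240:420],None,fx=4,fy=4,interpolation=cv2.INTER_CUBIC)[:,:,::-1][:, :720]
b=cv2.resize(s['f'][150:290,270:430],None,fx=4,fy=4,interpolation=cv2.INTER_CUBIC)[:,:,::-1]
cv2.imwrite('pics/a.png',a);cv2.imwrite('pics/b.png',b)
W=t['W'];f=t['f'].astype(int)
hsv=cv2.cvtColor(t['f'],cv2.COLOR_RGB2HSV)
# height map print in rack region
sub=W[140:262:3,352:412:3]
print('z mm'); 
for i,r in enumerate(sub): print(140+3*i,' '.join('%3.0f'%(p*1000) for p in r[:,2]))
S=s['W'].reshape(-1,3);T=W.reshape(-1,3)
A=np.vstack([S,T]);A=A[~np.isnan(A[:,0])]
# back rail
m=(A[:,2]>.085)&(A[:,2]<.1)&(abs(A[:,0]-.4)<.3)&(A[:,1]<.05)&(A[:,1]>-.15)
B=A[m];print(len(B),B.min(0),B.max(0))
# cartridge
for X,n in((S,'s'),(T,'t')):
  X=X[~np.isnan(X[:,0])]
  near=X[(abs(X[:,0]-.40)<.12)&(abs(X[:,1]-.28)<.12)&(X[:,2]>.04)&(X[:,2]<.3)]
  print(n,len(near),near.mean(0),near.min(0),near.max(0))
E
```

```text
z mm
140  -3   4   5   2  -1  -1   2   6  -2   1  -0   6  -4   4   2  -1  -0   4  -3  -1
143  -0  -1   2   3  -5  -0   1  -4  -3  -1   2   3   3   1  -2  -4   1   4   5  -3
146   2   0   2   1   3   0   2   2   2  -2  -1  -2   2   5  -1   1 111  -1   6  -1
149   0   6   4   3   5   2  -1   3  -1  -3   2   2  -1   4  -0  89 118 114  -0  -3
152   2   4   4  -3   0   2  -0  -1  -3  -2  -1   4   1  -3  -1  98 nan 117   8   0
155  -2  -3   0  -0  -5   1  -1  -2   1   3  -1   5   1   3  42  97 116 114   2   1
158  -1   1  -4  -0  -3  50  -1  66  64  61 164 168 163  64  83 100 115 116   1   0
161   5  -1  -0   1   2  49  37  64  67 164 173 180 179 175 171 104 113 118  -2  -0
164  -0   3  -2   2  -1  53  21  42 160 170 nan 198 199 177 162 107 114 116  -0  -5
167  -4  -0   1   1   1  50   5  13 166 178 179 192 196 179 171 114 115 117  -0   6
170  -0  -1  -1  -2  -1  53   0 118 162 171 184 178 175 183 168 110 114 114   8   1
173  -2  -1   1   3   4  53   1 113 156 165 171 178 178 173 165 117 117 119   1   6
176   1   5  -1  -3   4  55  36  99 137 154 166 165 164 168  93 109 112 111  -1   0
179
[... 1913 characters left out ...]
  3   2   1   1
248   3   2   2   3   0  -1  -2   3   3   1   2   1  22  80 115 120   5  10   3   3
251  -0  -2  -1  -2  -1   1  -1  -1   0   1   1   3  20  86 117 116   2  -3  -0  -0
254   2  -4   2  -1  -2   3   1   3   4  -4   1   1  27  86 119 116   1   2   3   1
257   0   4   2  -3   5   4  -6  -1   6   1   1  -4   2   8  -0   4  -3   2   3  -1
260   3   1   1   1   2   4   0  -2  -3   1  -1   0   2   3   3   4   1  -1   3   4
852 [ 0.40199826 -0.07691326  0.08502674] [0.69913068 0.02951109 0.09997695]<stdin>:21: RuntimeWarning: Mean of empty slice.
  ret = um.true_divide(
Traceback (most recent call last):
ValueError: zero-size array to reduction operation minimum which has no identity
```

View pics/a.png

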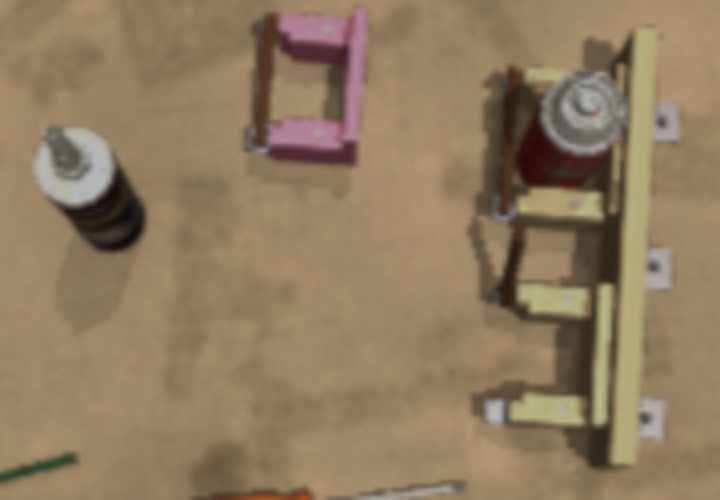

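View pics/b.png

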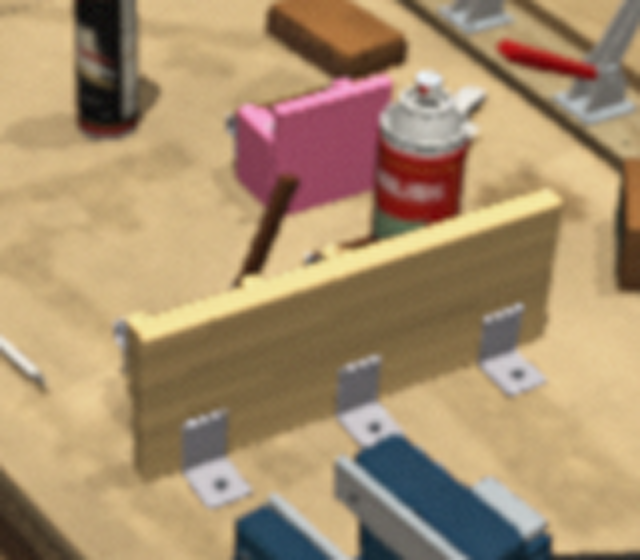

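The crops show the free bay between the cheeks at top pixels (378–400, 212–218) and (378–400, 239–245), with the back at about column 390. Its raised bar is at (366–371, 197–212), pivoting on the far cheek. The cartridge foot is near top pixel (268,200).

```bash
python3 - <<'E'
from h import *
t=np.load('top0.npz');s=np.load('scene0.npz')
W=t['W'];u,v=np.meshgrid(np.arange(640),np.arange(400))
def rect(P,n):
    r=cv2.minAreaRect((P[:,:2]*1000).astype(np.float32)); print(n,len(P),'c',np.round(r[0],1),'sz',np.round(r[1],1),'ang',round(r[2],2),'mean',P.mean(0).round(4))
R=(u>355)&(u<412)
m=R&(v>145)&(v<257)&(abs(W[...,2]-.117)<.006);P=W[m];rect(P,'rail top')
d=np.polyfit(P[:,0],P[:,1],1);print('rail slope deg (dy/dx)',np.degrees(np.arctan(d[0])))
for a,b,n in((210,222,'far cheek'),(236,248,'near cheek'),(185,196,'can near cheek')):
    m=R&(v>=a)&(v<=b)&(abs(W[...,2]-.065)<.005);rect(W[m],n)
m=R&(v>210)&(v<247)&(abs(W[...,2]-.096)<.005);rect(W[m],'back top')
m=(u>358)&(u<376)&(v>194)&(v<213)&(W[...,2]>.07)&(W[...,2]<.15);P=W[m];rect(P,'bar');print(P.min(0),P.max(0))
def cir(X,z0,z1,n,c):
    X=X[(X[:,2]>z0)&(X[:,2]<z1)&(np.hypot(X[:,0]-c[0],X[:,1]-c[1])<.06)]
    if len(X)<8: print(n,z0,len(X));return
    from scipy.optimize import least_squares
    f=least_squares(lambda p:np.hypot(X[:,0]-p[0],X[:,1]-p[1])-.024,X[:,:2].mean(0)+np.array(c[2:]),loss='soft_l1',f_scale=.002)
    print(n,z0,len(X),f.x.round(4),np.abs(f.fun).mean().round(4),f.cost)
m=(u>230)&(u<290)&(v>160)&(v<215)&(W[...,2]>.03);Q=W[m];print('cart top px pts',len(Q),Q.mean(0),Q.max(0))
cap=Q[(Q[:,2]>.2)&(Q[:,2]<.26)];rect(cap,'cap')
c0=cap.mean(0)
T=W[~np.isnan(W[...,0])];S=s['W'];S=S[~np.isnan(S[...,0])]
for z in(.03,.08,.13,.18):
    cir(T,z,z+.05,'top',(c0[0],c0[1],.01,0));cir(S,z,z+.05,'scene',(c0[0],c0[1],.01,.02))
# obstacles above 60mm near path
m=(W[...,2]>.03)&(W[...,0]>.2)&(W[...,0]<.75)&(W[...,1]>-.2)&(W[...,1]<.5)
n,l,st,ce=cv2.connectedComponentsWithStats(m.astype(np.uint8))
for i in range(1,n):
    if st[i,4]>15:
        P=W[l==i];print(st[i],P.min(0).round(3),P.max(0).round(3))
E
```

```text
rail top 746 c [554.3 -21. ] sz [ 92.8 300.2] ang 85.94 mean [ 0.5498 -0.0548  0.1157]
rail slope deg (dy/dx) -3.365754582417631
far cheek 128 c [519.2  -7.5] sz [66.3 26. ] ang 71.36 mean [ 0.5172 -0.0107  0.0648]
near cheek 126 c [442.   -5.8] sz [27.7 54. ] ang 4.08 mean [ 0.442  -0.0057  0.0648]
can near cheek 150 c [588.7 -18.5] sz [69.2 27.7] ang 81.95 mean [ 0.5862 -0.0167  0.0648]
back top 146 c [476.7 -38.2] sz [12.  94.8] ang 86.05 mean [ 0.4772 -0.0383  0.096 ]
bar 61 c [540.3  21.3] sz [37.8 15.5] ang 13.14 mean [0.5417 0.0223 0.1054]
[0.52360598 0.00945373 0.07008139] [0.55988459 0.02692652 0.13608941]
cart top px pts 546 [0.57402249 0.30038835 0.18497817] [0.60550322 0.33064789 0.32082073]
cap 282 c [581.7 306.6] sz [47.2 48.4] ang 6.85 mean [0.5784 0.304  0.2183]
top 0.03 56 [0.5821 0.3061] 0.0003 4.337111144487448e-06
scene 0.03 221 [0.5831 0.3095] 0.0014 0.0002678448407811465
top 0.08 64 [0.5823 0.3062] 0.0003 5.737778824896339e-06
scene 0.08 231 [0.5829 0.3095] 0.0014 0.00026113012353435445
top 0.13 69 [0.5822 0.3063] 0.0004 7.290895254441805e-06
scene 0.13 247 [0.5831 0.3093] 0.0016 0.00034470170827941764
top 0.18 270 [0.5842 0.3082] 0.0047 0.0018123469063267025
scene 0.18 281 [0.5836 0.3103] 0.0036 0.0014202810488378713
[436 125  18  23 209] [ 0.719 -0.2    0.03 ] [ 0.75  -0.184  0.158]
[302 142  31  38 612] [0.623 0.121 0.03 ] [0.725 0.206 0.103]
[ 361  146   44  111 2686] [ 0.402 -0.076  0.03 ] [0.702 0.038 0.204]
[249 171  27  31 546] [0.557 0.282 0.031] [0.606 0.331 0.321]
[285 265  24  11 116] [0.35  0.186 0.03 ] [0.378 0.251 0.037]
```

```bash
cat >> h.py <<'E'
from scipy.spatial.transform import Rotation as Ro
HOME=np.array([.479,-.008]);YAW=-3.8
ex=np.array([np.cos(np.radians(YAW)),np.sin(np.radians(YAW))]);ey=np.array([-ex[1],ex[0]])
def bay(x,y): return HOME+ex*x+ey*y
def cur():
    s=get_state(); return s,Ro.from_euler('xyz',s['orientation'],degrees=True),np.array(s['position'])
def tool(P,z,head,th,R0):
    """front corner of fingertips at P,z; heading deg; tilt deg"""
    h,t=np.radians([head,th]);f=np.array([np.cos(h),np.sin(h),0]);k=np.array([0,0,1.])
    zt=f*np.sin(t)-k*np.cos(t);xf=f*np.cos(t)+k*np.sin(t)
    best=min((Ro.from_matrix(np.stack([s*xf,np.cross(zt,s*xf),zt],1)) for s in(1,-1)),key=lambda R:(R*R0.inv()).magnitude())
    return best,np.array([*P,z])-.019*zt-.011*xf
def rel(R,p,R0,p0): return np.r_[(R*R0.inv()).as_rotvec()/np.pi,(p-p0)/.15]
E
python3 - <<'E'
from h import *
s,R0,p0=cur();print(s['orientation'],s['wrist_force'],s['grip_width'])
C=np.array([.582,.307])
B=bay(0,.10);d=B-C;hd=np.degrees(np.arctan2(d[1],d[0]));print('hd',hd,'len',np.hypot(*d),'bay heading',-90+YAW,bay(.041,.034))
u=d/np.hypot(*d)
for back,z in((.09,.20),(.06,.017),(.0215,.017)):
    R,p=tool(C-u*back,z,hd,30,R0);print(back,p.round(3),R.as_euler('xyz',degrees=True).round(1),rel(R,p,R0,p0).round(3))
E
```

```text
[-1.79896569e+02 -1.54818269e-02  1.64482820e+02] [-0.19027429 -0.47491644  0.35110391] 0.08507703278730439
hd -114.12220533943034 len 0.23581192749596203 bay heading -93.8 [0.52216317 0.02320802]
0.09 [0.627 0.407 0.211] [-180.   -30.  -114.1] [-0.077  0.164  0.441  3.064 -1.302 -0.256]
0.06 [0.614 0.379 0.028] [-180.   -30.  -114.1] [-0.077  0.164  0.441  2.982 -1.484 -1.476]
0.0215 [0.599 0.344 0.028] [-180.   -30.  -114.1] [-0.077  0.164  0.441  2.877 -1.718 -1.476]
```

```bash
sed -i 's/key=lambda R:.*)$/key=lambda R:abs((R.as_euler("xyz",degrees=True)[2]-80+180)%360-180))/' h.py; python3 - <<'E'
from h import *
s,R0,p0=cur()
C=np.array([.582,.307]);u=(bay(0,.10)-C);u/=np.hypot(*u)
R,p=tool(C-u*.09,.20,-114.1,30,R0);print(p.round(3),R.as_euler('xyz',degrees=True).round(1),rel(R,p,R0,p0).round(3), (R*R0.inv()).magnitude()*57.3)
E
```

```text
[0.627 0.407 0.211] [180.   30.   65.9] [-0.171 -0.081 -0.534  3.064 -1.302 -0.256] 101.88624548010547
```

Call:
{"op": "step_arm", "data": {
  "moves": [-0.013,-0.006,-0.04,0.12,-0.02,0,-1,-0.026,-0.012,-0.08,0.25,-0.05,0,-0.5,-0.039,-0.018,-0.12,0.4,-0.08,0,0,-0.051,-0.024,-0.16,0.52,-0.11,0,0.39,-0.064,-0.03,-0.2,0.64,-0.14,0,0.39,-0.077,-0.036,-0.24,0.76,-0.17,0,0.39,-0.09,-0.042,-0.28,0.88,-0.2,0,0.39,-0.103,-0.049,-0.32,1,-0.22,0,0.39]
}}

```text
time: 1.1
position: [0.3175, 0.5689, 0.2497]
orientation: [-173.0, 18.6, 107.2]
wrist_force: [0.3, 0.7, -1.0]
grip_width: 0.0258
grip_force: 0.0
```

```bash
cat > nx.py <<'E'
from h import *
s,R0,p0=cur()
C=np.array([.582,.307]);u=(bay(0,.10)-C);u/=np.hypot(*u)
print(s['time'],p0,s['orientation'],s['joint_pos'],s['grip_width'])
for b,z in((.09,.2),(.06,.017),(.03,.017)):
    R,p=tool(C-u*b,z,-114.1,30,R0);print(p.round(3),rel(R,p,R0,p0).round(3),(R*R0.inv()).magnitude()*57.3)
E
python3 nx.py
```

```text
1.1 [0.31753424 0.56887901 0.24966081] [-173.01476889   18.56737533  107.2041067 ] [ 58.29993869  30.39154524  66.76096145  -9.25736705 100.36484717
  41.97593277] 0.025781989899288923
[0.627 0.407 0.211] [-0.067 -0.032 -0.212  2.06  -1.082 -0.258] 40.5023784588358
[0.614 0.379 0.028] [-0.067 -0.032 -0.212  1.978 -1.265 -1.478] 40.5023784588358
[0.602 0.352 0.028] [-0.067 -0.032 -0.212  1.897 -1.448 -1.478] 40.5023784588358
```

Call:
{"op": "step_arm", "data": {
  "moves": [-0.01,-0.005,-0.03,0.15,-0.03,0,0.39,-0.02,-0.01,-0.06,0.3,-0.06,0,0.39,-0.03,-0.015,-0.1,0.45,-0.1,0,0.39,-0.04,-0.02,-0.13,0.6,-0.15,0,0.39,-0.05,-0.024,-0.16,0.75,-0.2,0,0.39,-0.06,-0.029,-0.19,0.88,-0.25,0,0.39,-0.067,-0.032,-0.212,1,-0.3,0,0.39,-0.067,-0.032,-0.212,1,-0.3,0,0.39]
}}

```text
time: 2.1
position: [0.4686, 0.523, 0.2486]
orientation: [-179.9, 30.1, 66.2]
wrist_force: [-1.4, 0.8, 0.2]
grip_width: 0.0261
grip_force: 0.0
```

Call:
{"op": "step_arm", "data": {
  "moves": [0,0,0,0.2,-0.1,0,0.39,0,0,0,0.45,-0.25,0,0.39,0,0,0,0.7,-0.45,-0.1,0.39,0,0,0,0.9,-0.6,-0.2,0.39,0,0,0,1,-0.75,-0.26,0.39,0,0,0,1,-0.8,-0.4,0.39]
}}

```text
time: 2.85
position: [0.6181, 0.4031, 0.1911]
orientation: [180.0, 29.9, 66.2]
wrist_force: [-0.2, -0.1, -0.3]
grip_width: 0.0261
grip_force: 0.0
```

```bash
python3 nx.py
```

```text
2.85 [0.61810403 0.40310365 0.1911371 ] [179.98695677  29.85543702  66.18047158] [ 33.57193648  52.84813055  41.67535352 -16.65049962 110.45764416
  55.00777854] 0.02611237714966241
[0.627 0.407 0.211] [-0.001  0.    -0.002  0.056  0.023  0.132] 0.3215561126686047
[0.614 0.379 0.028] [-1.000e-03  0.000e+00 -2.000e-03 -2.500e-02 -1.600e-01 -1.088e+00] 0.3215561126686047
[0.602 0.352 0.028] [-1.000e-03  0.000e+00 -2.000e-03 -1.070e-01 -3.420e-01 -1.088e+00] 0.3215561126686047
```

Call:
{"op": "step_arm", "data": {
  "moves": [0,0,0,0,0,-0.2,0.39,0,0,0,0,0,-0.45,0.39,0,0,0,0,0,-0.7,0.39,0,0,0,0,-0.05,-0.9,0.39,0,0,0,-0.02,-0.1,-1,0.39,0,0,0,-0.03,-0.16,-1,0.39,0,0,0,-0.03,-0.16,-1,0.39]
}}

```text
time: 3.72
position: [0.6134, 0.3801, 0.0425]
orientation: [180.0, 29.9, 66.2]
wrist_force: [-0.3, 0.1, -0.1]
grip_width: 0.026
grip_force: 0.0
```

```bash
python3 nx.py; python3 - <<'E'
from h import *
c=grab('scene');W=pts(c);d=c['frame'][60:240,240:400]
t=grab('top');e=t['frame'][130:250,200:300]
cv2.imwrite('pics/c.png',np.hstack([cv2.resize(d,(480,540)),cv2.resize(e,(320,384))[:,:,:] if 0 else cv2.copyMakeBorder(cv2.resize(e,(320,384)),0,156,0,0,0)])[...,::-1])
m=(W[...,2]<.06)&(W[...,2]>.004)&(W[...,0]>.59)&(W[...,0]<.66)&(W[...,1]>.33)&(W[...,1]<.42)
P=W[m];print(len(P),np.percentile(P,[2,50,98],axis=0).round(3) if len(P) else '')
E
```

```text
3.725 [0.61336575 0.38009078 0.04251884] [179.95978401  29.86191575  66.18293061] [ 32.46936346  57.33644597  50.49901628 -16.21559096  97.37017776
  57.8011875 ] 0.02596878949302771
[0.627 0.407 0.211] [-1.000e-03  0.000e+00 -2.000e-03  8.800e-02  1.760e-01  1.123e+00] 0.33482139654753074
[0.614 0.379 0.028] [-0.001  0.    -0.002  0.006 -0.006 -0.097] 0.33482139654753074
[0.602 0.352 0.028] [-0.001  0.    -0.002 -0.076 -0.189 -0.097] 0.33482139654753074
21 [[0.59  0.332 0.004]
 [0.599 0.38  0.006]
 [0.653 0.397 0.058]]
```

View pics/c.png

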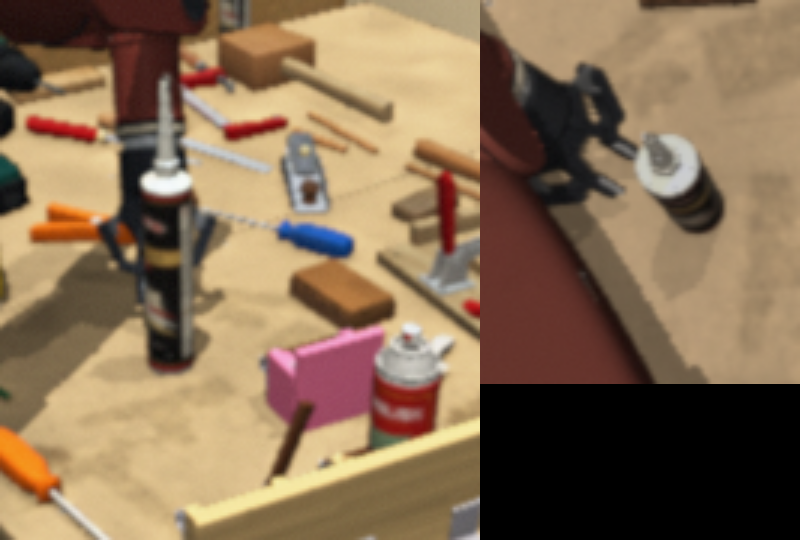

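The crops show the fork straddling the cartridge axis from behind, with its tips low and about 35 mm short of the tube. The gripper knuckles bulge widely, so I'll add some tilt for the bay entry.

```bash
cat > path.py <<'E'
from h import *
s,R0,p0=cur()
C=np.array([.582,.307]);off=.0202
u=bay(0,.10)-C;u/=np.hypot(*u)
b=[C,C+u*.09,bay(0,.135),bay(0,.075)]
t=np.linspace(0,1,400)[:,None]
B=(1-t)**3*b[0]+3*t*(1-t)**2*b[1]+3*t*t*(1-t)*b[2]+t**3*b[3]
B=np.vstack([B,np.linspace(bay(0,.0745),bay(0,.0),80)])
L=np.r_[0,np.cumsum(np.hypot(*np.diff(B,axis=0).T))]
print('len',L[-1])
def at(l):
    c=np.array([np.interp(l,L,B[:,i]) for i in(0,1)]);e=np.array([np.interp(min(l+.002,L[-1]),L,B[:,i])-np.interp(min(l+.002,L[-1])-.004,L,B[:,i]) for i in(0,1)])
    return c,(np.degrees(np.arctan2(e[1],e[0])) if l>0 else np.degrees(np.arctan2(u[1],u[0]))),e/np.hypot(*e)
ls=[(-.035,.0),(-.02,0),(-.01,0),(-.004,0),(0,0),(.005,0),(.012,0),(.02,0)]+[(x,0) for x in np.arange(.03,L[-1]+.001,.0095)]
R,p=R0,p0
for i,(l,_) in enumerate(ls):
    if i%8==0: Rb,pb=R,p;print('-- call',pb.round(4))
    c,h,e=at(max(l,0));th=30+6*np.clip(l/.15,0,1)
    if l<0:c=c+u*l
    hd=np.radians(h);R,p=tool(c-off*np.array([np.cos(hd),np.sin(hd)]),.017,h,th,R0)
    print(', '.join('%.3f'%v for v in rel(R,p,Rb,pb)),'|',round(h,1),c.round(3))
E
python3 path.py
```

```text
len 0.33549619125947305
-- call [0.6137 0.3809 0.0428]
-0.001, 0.001, -0.002, -0.009, -0.041, -0.099 | -114.1 [0.596 0.339]
-0.001, 0.001, -0.002, -0.050, -0.132, -0.099 | -114.1 [0.59  0.325]
-0.001, 0.001, -0.002, -0.078, -0.193, -0.099 | -114.1 [0.586 0.316]
-0.001, 0.001, -0.002, -0.094, -0.229, -0.099 | -114.1 [0.584 0.311]
-0.001, 0.001, -0.002, -0.105, -0.254, -0.099 | -114.1 [0.582 0.307]
-0.002, 0.001, -0.003, -0.117, -0.284, -0.099 | -114.4 [0.58  0.302]
-0.003, 0.002, -0.005, -0.135, -0.327, -0.100 | -114.7 [0.577 0.296]
-0.005, 0.003, -0.007, -0.156, -0.376, -0.101 | -115.1 [0.574 0.289]
-- call [0.5903 0.3245 0.0277]
-0.002, 0.001, -0.002, -0.027, -0.061, -0.001 | -115.4 [0.569 0.28 ]
-0.004, 0.002, -0.003, -0.053, -0.118, -0.002 | -115.7 [0.565 0.271]
-0.006, 0.003, -0.004, -0.079, -0.175, -0.003 | -115.8 [0.561 0.263]
-0.008, 0.004, -0.005, -0.106, -0.232, -0.003 | -116.0 [0.557 0.254]
-0.010, 0.005, -0.005, -0.134, -0.288, -0.004 | -116.0 [0.553 0.246]
-0.012, 0.006, -0.006, -0.161, -0.345, -0.005 | -116.1 [0.549 0.237]
-0.013, 0.006, -0.005, -0.189, -0.401, -0.006 | 
[... 1185 characters left out ...]
.215, -0.464, 0.000 | -99.2 [0.485 0.079]
-- call [0.4918 0.1185 0.0259]
-0.000, 0.000, 0.023, -0.027, -0.060, 0.000 | -95.1 [0.484 0.069]
-0.000, 0.000, 0.030, -0.038, -0.123, 0.000 | -93.8 [0.484 0.06 ]
-0.000, 0.000, 0.030, -0.042, -0.186, 0.000 | -93.8 [0.483 0.05 ]
-0.000, 0.000, 0.030, -0.046, -0.250, 0.000 | -93.8 [0.482 0.041]
-0.000, 0.000, 0.030, -0.050, -0.313, 0.000 | -93.8 [0.482 0.031]
-0.000, -0.000, 0.030, -0.054, -0.376, 0.000 | -93.8 [0.481 0.022]
-0.000, -0.000, 0.030, -0.059, -0.439, 0.000 | -93.8 [0.48  0.012]
-0.000, 0.000, 0.030, -0.063, -0.502, 0.000 | -93.8 [0.48  0.003]
-- call [0.4824 0.0432 0.0259]
0.000, 0.000, 0.000, -0.004, -0.063, 0.000 | -93.8 [ 0.479 -0.007]
```

Call:
{"op": "step_arm", "data": {
  "moves": [0,0,0,-0.01,-0.04,-0.09,0.39,0,0,0,-0.05,-0.13,-0.09,0.39,0,0,0,-0.08,-0.19,-0.09,0.39,0,0,0,-0.095,-0.23,-0.09,0.39,0,0,0,-0.105,-0.255,-0.09,0.39,-0.001,0.001,-0.001,-0.117,-0.285,-0.09,0.39,-0.003,0.002,-0.003,-0.135,-0.327,-0.09,0.39,-0.005,0.003,-0.005,-0.156,-0.376,-0.09,0.39]
}}

```text
time: 4.82
position: [0.5891, 0.3236, 0.0267]
orientation: [-179.8, 31.0, 65.4]
wrist_force: [0.9, 0.6, -0.4]
grip_width: 0.0261
grip_force: 0.6
```

```bash
cat > chk.py <<'E'
from h import *
from scipy.optimize import least_squares
s,R0,p0=cur();print(s['time'],p0.round(4),np.round(s['orientation'],2),np.round(s['wrist_force'],1))
c=grab('top');W=pts(c)
m=(W[...,2]>.2)&(W[...,2]<.245)&(W[...,0]>.42)&(W[...,0]<.62)&(W[...,1]>-.06)&(W[...,1]<.34)
hs=cv2.cvtColor(c['frame'],cv2.COLOR_RGB2HSV);m&=(hs[...,2]>120)&(hs[...,1]<60)
n,l,st,_=cv2.connectedComponentsWithStats(m.astype(np.uint8))
if n>1:
    i=1+st[1:,4].argmax();P=W[l==i];q,r=cv2.minEnclosingCircle((P[:,:2]*1000).astype(np.float32));a=np.array(q)/1000-HOME
    print('cap',len(P),np.round(q,1),round(r,1),'z',np.median(P[:,2]).round(3),'bay mm',(1000*a@ex).round(1),(1000*a@ey).round(1))
E
python3 chk.py
```

```text
4.825 [0.5891 0.3236 0.0267] [-179.8    31.03   65.41] [ 0.9  0.6 -0.4]
cap 242 [572.6 287.9] 24.5 z 0.216 bay mm 73.8 301.4
```

Call:
{"op": "step_arm", "data": {
  "moves": [-0.002,0.001,-0.002,-0.027,-0.061,0.003,0.39,-0.004,0.002,-0.003,-0.053,-0.118,0.005,0.39,-0.006,0.003,-0.004,-0.079,-0.175,0.005,0.39,-0.008,0.004,-0.005,-0.106,-0.232,0.005,0.39,-0.01,0.005,-0.005,-0.134,-0.288,0.005,0.39,-0.012,0.006,-0.006,-0.161,-0.345,0.005,0.39,-0.013,0.006,-0.005,-0.189,-0.401,0.005,0.39,-0.015,0.007,-0.005,-0.217,-0.458,0.005,0.39]
}}

```text
time: 5.88
position: [0.5564, 0.2546, 0.0276]
orientation: [-179.8, 34.0, 64.5]
wrist_force: [0.8, 0.5, -1.0]
grip_width: 0.0263
grip_force: 0.7
```

```bash
python3 chk.py
```

```text
5.875 [0.5564 0.2546 0.0276] [-179.8    34.     64.52] [ 0.8  0.5 -1. ]
cap 252 [539.3 218.6] 24.3 z 0.215 bay mm 45.2 230.1
```

Tracking well. I'll continue along the curve.

Call:
{"op": "step_arm", "data": {
  "moves": [-0.002,0.001,0.001,-0.028,-0.056,0,0.39,-0.004,0.002,0.002,-0.056,-0.113,0,0.39,-0.006,0.003,0.003,-0.084,-0.169,0,0.39,-0.008,0.004,0.005,-0.113,-0.225,0,0.39,-0.01,0.005,0.008,-0.141,-0.282,0,0.39,-0.011,0.005,0.01,-0.169,-0.338,0,0.39,-0.011,0.005,0.013,-0.197,-0.395,0,0.39,-0.011,0.005,0.017,-0.225,-0.452,0,0.39]
}}

```text
time: 6.92
position: [0.5227, 0.1867, 0.0276]
orientation: [-179.8, 36.2, 67.6]
wrist_force: [0.9, 0.2, -1.1]
grip_width: 0.026
grip_force: 0.7
```

```bash
python3 chk.py
```

```text
6.925 [0.5227 0.1867 0.0276] [-179.78   36.16   67.64] [ 0.9  0.2 -1.1]
cap 259 [507.2 148.9] 24.5 z 0.216 bay mm 17.7 158.5
```

Call:
{"op": "step_arm", "data": {
  "moves": [0,0,0.004,-0.028,-0.057,0,0.39,0,0,0.01,-0.055,-0.114,0,0.39,0,0,0.016,-0.082,-0.172,0,0.39,0,0,0.024,-0.109,-0.229,0,0.39,0,0,0.033,-0.136,-0.287,0,0.39,0,0,0.044,-0.162,-0.346,0,0.39,0,0,0.058,-0.188,-0.404,0,0.39,0,0,0.076,-0.21,-0.46,0,0.39]
}}

```text
time: 7.98
position: [0.4912, 0.1178, 0.0276]
orientation: [-179.8, 36.2, 81.4]
wrist_force: [0.2, 1.2, 0.4]
grip_width: 0.0263
grip_force: 0.9
```

```bash
python3 chk.py; python3 - <<'E'
from h import *
t=grab('top');e=t['frame'][140:260,300:420]
s=grab('scene');d=s['frame'][130:290,270:430]
cv2.imwrite('pics/d.png',np.hstack([cv2.resize(e,(400,400),interpolation=2),cv2.resize(d,(400,400),interpolation=2)])[...,::-1])
s,R0,p0=cur()
for y in(.05,.03,.005,0):
    R,p=tool(bay(0,y+.0202),.019,-93.8,36,R0);print(y,rel(R,p,R0,p0).round(3))
W=pts(t);u,v=np.meshgrid(np.arange(640),np.arange(400));f=(u>355)&(u<412)
for a,b in((210,222),(236,248)):
    m=f&(v>=a)&(v<=b)&(abs(W[...,2]-.065)<.005)&(u>376);P=(W[m][:,:2]-HOME)*1000;x=P@ex;y=P@ey;print('cheek x',np.percentile(x,[2,50,98]).round(1),'y',np.percentile(y,[2,98]).round(1))
E
```

```text
7.975 [0.4912 0.1178 0.0276] [-179.77   36.16   81.44] [0.2 1.2 0.4]
cap 264 [484.5  78.7] 24.5 z 0.215 bay mm -0.2 86.9
0.05 [ 0.001 -0.001  0.028 -0.038 -0.238  0.002]
0.03 [ 0.001 -0.001  0.028 -0.047 -0.371  0.002]
0.005 [ 0.001 -0.001  0.028 -0.058 -0.537  0.002]
0 [ 0.001 -0.001  0.028 -0.06  -0.571  0.002]
cheek x [29.1 38.7 48.5] y [-25.3   5.9]
cheek x [-48.1 -37.6 -27.5] y [-32.7   1.9]
```

View pics/d.png

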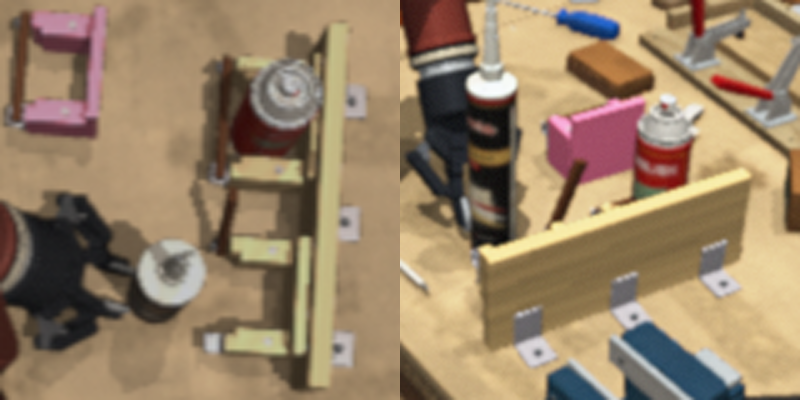

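The top view shows the cartridge lined up with the mouth, cap at about (168,270) in the crop. The gripper knuckles may pass close to the raised bar, so I'll measure that clearance from the depth image.

```bash
python3 - <<'E'
from h import *
C=np.array([.4845,.0787]);s,R0,p0=cur();h=np.radians(-99.2+.6)
e=np.array([np.cos(h),np.sin(h)]);n=np.array([-e[1],e[0]])
for nm in('top','scene'):
    c=grab(nm);W=pts(c);m=(W[...,2]>.015)&(np.hypot(W[...,0]-C[0],W[...,1]-C[1])<.14)
    P=W[m];d=P[:,:2]-C;a=-(d@e)*1000;l=d@n*1000;z=P[:,2]*1000
    k=(a>5)&(abs(l)>12)&(np.hypot(a,l)>26)
    for lo,hi in((12,25),(25,40),(40,50),(50,60),(60,75),(-25,-12),(-40,-25),(-50,-40),(-60,-50),(-75,-60)):
        q=k&(l>=lo)&(l<hi)
        if q.sum()>4:
            i=np.argsort(a[q])[:3];print(nm,lo,hi,q.sum(),'front a',a[q][i].round(0),'z',z[q][i].round(0),'zmin',z[q].min().round(0))
# bar
c=grab('top');W=pts(c);P=W[(W[...,2]>.07)&(W[...,2]<.15)&(abs(W[...,0]-.54)<.03)&(W[...,1]>.005)&(W[...,1]<.06)]
d=P[:,:2]-HOME;print('bar bay x',np.percentile(d@ex,[2,98]),'y',np.percentile(d@ey,[2,98]),'z',P[:,2].max())
E
```

```text
top 12 25 207 front a [21. 23. 24.] z [24. 21. 28.] zmin 20.0
top 25 40 144 front a [28. 37. 40.] z [28. 38. 42.] zmin 28.0
top 40 50 64 front a [45. 46. 48.] z [60. 60. 63.] zmin 54.0
top 50 60 49 front a [55. 56. 59.] z [74. 75. 79.] zmin 74.0
top 60 75 16 front a [66. 69. 71.] z [ 83.  92. 100.] zmin 83.0
top -25 -12 250 front a [21. 21. 24.] z [22. 22. 26.] zmin 22.0
top -40 -25 222 front a [28. 37. 40.] z [35. 40. 41.] zmin 34.0
top -50 -40 102 front a [46. 47. 49.] z [62. 66. 63.] zmin 62.0
top -60 -50 98 front a [54. 56. 59.] z [69. 76. 77.] zmin 69.0
top -75 -60 106 front a [68. 71. 71.] z [ 95.  93. 101.] zmin 84.0
scene 12 25 98 front a [97. 98. 99.] z [170. 166. 172.] zmin 166.0
scene 25 40 32 front a [108. 119. 120.] z [168. 180. 189.] zmin 167.0
scene 50 60 16 front a [56. 60. 61.] z [75. 69. 79.] zmin 69.0
scene 60 75 13 front a [72. 73. 74.] z [90. 92. 94.] zmin 90.0
scene -25 -12 477 front a [21. 24. 25.] z [24. 25. 27.] zmin 16.0
scene -40 -25 382 front a [32. 34. 36.] z [29. 24. 29.] zmin 22.0
scene -50 -40 132 front a [48. 50. 51.] z [59. 61. 64.] zmin 46.0
scene -60 -50 118 front a [58. 59. 62.] z [75. 78. 79.] zmin 60.0
scene -75 -60 119 front a [67. 69. 74.] z [91. 97. 91.] zmin 79.0
bar bay x [0.04498066 0.07852004] y [0.02981424 0.03838546] z 0.1330680101609225
```

```bash
python3 - <<'E'
from h import *
s,R0,p0=cur()
for y in(.096,.087,.05,.02,.005,0,-.002):
    R,p=tool(bay(.0005,y+.0235),.019,-93.8,36,R0);print(y,rel(R,p,R0,p0).round(3))
E
```

```text
0.096 [ 0.001 -0.001  0.028 -0.02   0.086  0.002]
0.087 [ 0.001 -0.001  0.028 -0.024  0.026  0.002]
0.05 [ 0.001 -0.001  0.028 -0.04  -0.22   0.002]
0.02 [ 0.001 -0.001  0.028 -0.053 -0.42   0.002]
0.005 [ 0.001 -0.001  0.028 -0.06  -0.519  0.002]
0 [ 0.001 -0.001  0.028 -0.062 -0.553  0.002]
-0.002 [ 0.001 -0.001  0.028 -0.063 -0.566  0.002]
```

Call:
{"op": "step_arm", "data": {
  "moves": [0,0,0,0,0.06,0.01,0.39,0,0,0.014,-0.01,0.086,0.01,0.76,0,0,0.028,-0.02,0.086,0.005,0.76,0,0,0.028,-0.022,0.05,0.005,0.76,0,0,0.028,-0.024,0.026,0.005,0.76,0,0,0.028,-0.027,-0.02,0.005,0.76,0,0,0.028,-0.031,-0.08,0.005,0.76,0,0,0.028,-0.035,-0.14,0.005,0.76]
}}

```text
time: 9.28
position: [0.4863, 0.0966, 0.0283]
orientation: [-179.8, 36.2, 86.3]
wrist_force: [0.2, 1.8, 0.1]
grip_width: 0.0105
grip_force: 0.7
```

```bash
python3 chk.py
```

```text
9.275 [0.4863 0.0966 0.0283] [-179.78   36.15   86.29] [0.2 1.8 0.1]
cap 253 [481.6  54. ] 24.8 z 0.215 bay mm -1.5 62.1
```

Call:
{"op": "step_arm", "data": {
  "moves": [0,0,0,-0.004,-0.06,0,0.76,0,0,0,-0.007,-0.11,0,0.76,0,0,0,-0.01,-0.16,0,0.76,0,0,0,-0.013,-0.21,0,0.76,0,0,0,-0.016,-0.26,0,0.76,0,0,0,-0.019,-0.3,0,0.76]
}}

```text
time: 10.07
position: [0.4833, 0.0518, 0.0283]
orientation: [-179.8, 36.2, 86.3]
wrist_force: [0.3, 1.6, -0.1]
grip_width: 0.0104
grip_force: 0.6
```

```bash
python3 chk.py
```

```text
10.075 [0.4833 0.0518 0.0283] [-179.77   36.16   86.31] [ 0.3  1.6 -0.1]
cap 258 [478.5   8.9] 24.8 z 0.215 bay mm -1.6 16.8
```

Call:
{"op": "step_arm", "data": {
  "moves": [0,0,0,-0.003,-0.04,0,0.76,0,0,0,-0.005,-0.07,0,0.76,0,0,0,-0.007,-0.09,0,0.76,0,0,0,-0.007,-0.1,0,0.76]
}}

```text
time: 10.62
position: [0.4823, 0.0372, 0.0283]
orientation: [-179.8, 36.2, 86.3]
wrist_force: [-0.1, 1.9, -0.6]
grip_width: 0.0099
grip_force: 0.7
```

```bash
python3 chk.py
```

```text
10.625 [0.4823 0.0372 0.0283] [-179.77   36.16   86.31] [-0.1  1.9 -0.6]
cap 257 [478.   -5.5] 24.7 z 0.215 bay mm -1.1 2.4
```

Call:
{"op": "step_arm", "data": {
  "moves": [0,0,0,-0.001,-0.01,0,0.76,0,0,0,-0.001,-0.018,0,0.76]
}}

```text
time: 10.92
position: [0.4822, 0.0347, 0.0283]
orientation: [-179.8, 36.2, 86.3]
wrist_force: [0.3, 2.5, -0.9]
grip_width: 0.0101
grip_force: 1.8
```

```bash
python3 chk.py
```

```text
10.925 [0.4822 0.0347 0.0283] [-179.78   36.15   86.32] [ 0.3  2.5 -0.9]
cap 252 [477.6  -7.5] 24.5 z 0.215 bay mm -1.4 0.4
```

Call:
{"op": "step_arm", "data": {
  "moves": [0,0,0,0,-0.007,0,0.76,0,0,0,0,-0.007,0,0.76]
}}

```text
time: 11.22
position: [0.4823, 0.0345, 0.0283]
orientation: [-179.8, 36.1, 86.3]
wrist_force: [-0.9, 5.6, 0.9]
grip_width: 0.0102
grip_force: 3.1
```

Call:
{"op": "step_arm", "data": {
  "moves": [0,0,0,0,-0.007,0,0.76,0,0,0,0,-0.007,0,0.76]
}}

```text
time: 11.48
position: [0.4825, 0.0342, 0.0283]
orientation: [-179.9, 36.0, 86.3]
wrist_force: [-1.5, 10.9, 2.0]
grip_width: 0.0101
grip_force: 5.3
```

```bash
python3 chk.py
```

```text
11.475 [0.4825 0.0342 0.0283] [-179.86   35.98   86.27] [-1.5 10.9  2. ]
cap 254 [477.4  -7.5] 24.5 z 0.215 bay mm -1.6 0.4
```

The cartridge is seated: force rose to 11 N with no further motion, and it stands upright. Now I'll back away and set up for the bar.

```bash
cat > kp.py <<'E'
from h import *
import sys
s,R0,p0=cur();print(s['time'],p0.round(4),np.round(s['orientation'],1),np.round(s['joint_pos'],0))
for a in sys.argv[1:]:
    x,y,z,t=map(float,a.split(','));R,p=tool(bay(x/1e3,y/1e3),z/1e3,-93.8,t,R0);print(a,rel(R,p,R0,p0).round(3))
E
python3 kp.py 0,60,19,36 0,95,60,33 60,95,105,29 95,85,105,27 95,60,105,27 95,31,105,27
```

```text
11.525 [0.4825 0.0342 0.0283] [-179.9   36.    86.3] [ 15.  23. 109. -37.  67.  40.]
0,60,19,36 [-0.    -0.001  0.     0.012  0.251 -0.002]
0,95,60,33 [ 0.016 -0.002  0.     0.027  0.481  0.278]
60,95,105,29 [ 0.039 -0.003  0.     0.426  0.449  0.587]
95,85,105,27 [ 0.05  -0.004 -0.     0.654  0.364  0.591]
95,60,105,27 [ 0.05  -0.004 -0.     0.643  0.198  0.591]
95,31,105,27 [ 0.05  -0.004 -0.     0.63   0.005  0.591]
```

Call:
{"op": "step_arm", "data": {
  "moves": [0,0,0,0.003,0.06,0,0.76,0,0,0,0.012,0.25,0,0.76,0.008,0,0,0.022,0.48,0.12,1,0.016,-0.002,0,0.03,0.6,0.3,1,0.03,-0.003,0,0.3,0.6,0.5,1,0.05,-0.004,0,0.5,0.5,0.59,1,0.05,-0.004,0,0.654,0.4,0.59,1,0.05,-0.004,0,0.654,0.36,0.59,1]
}}

```text
time: 12.52
position: [0.5813, 0.0853, 0.1172]
orientation: [-180.0, 27.2, 86.1]
wrist_force: [0.1, 1.0, -0.9]
grip_width: -0.0
grip_force: 0.0
```

```bash
python3 chk.py; python3 kp.py 95,60,105,27 95,31,105,27 95,30,110,27; python3 - <<'E'
from h import *
t=grab('top');e=t['frame'][140:260,320:440]
s=grab('scene');d=s['frame'][110:270,270:430]
cv2.imwrite('pics/e.png',np.hstack([cv2.resize(e,(400,400),interpolation=2),cv2.resize(d,(400,400),interpolation=2)])[...,::-1])
W=pts(t)
P=W[(W[...,2]>.07)&(W[...,2]<.15)&(abs(W[...,0]-.54)<.03)&(W[...,1]>.005)&(W[...,1]<.036)]
d=P[:,:2]-HOME;print('bar bay x',np.percentile(d@ex,[2,98]),'y',np.percentile(d@ey,[2,98]),'z',P[:,2].max())
E
```

```text
12.525 [0.5813 0.0853 0.1172] [-179.99   27.16   86.1 ] [ 0.1  1.  -0.9]
cap 257 [477.5  -7.5] 24.6 z 0.215 bay mm -1.5 0.4
12.575 [0.5799 0.0851 0.1164] [-179.9   27.2   86.2] [ 14.  23.  93. -27.  74.  28.]
95,60,105,27 [ 0.001 -0.001  0.001 -0.006 -0.141  0.003]
95,31,105,27 [ 0.001 -0.001  0.001 -0.019 -0.334  0.003]
95,30,110,27 [ 0.001 -0.001  0.001 -0.02  -0.341  0.037]
bar bay x [0.04286183 0.07833707] y [0.02966522 0.03853403] z 0.13464402942331977
```

View pics/e.png

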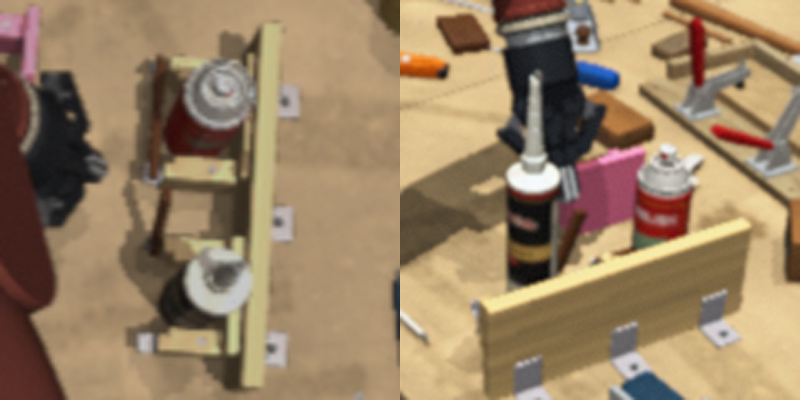

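The bar leans away with its top at crop (163,190), and the closed fingertips at (97,165) are poised in front of it. Next I'll insert beside the bar and then sweep it over.

Call:
{"op": "step_arm", "data": {
  "moves": [0,0,0,-0.003,-0.08,0,1,0,0,0,-0.006,-0.18,0,1,0,0,0,-0.012,-0.27,0,1,0,0,0,-0.019,-0.334,0,1,0,0,0,-0.019,-0.334,0,1]
}}

```text
time: 13.3
position: [0.5773, 0.0355, 0.1169]
orientation: [-179.9, 27.1, 86.2]
wrist_force: [0.1, 0.2, -0.0]
grip_width: -0.0001
grip_force: 0.0
```

```bash
python3 kp.py 84,31,105,27 72,31,105,27 62,31,105,27 52,31,104,27 42,31,103,27 34,31,101,27 27,31,97,27 20,31,93,27 14,31,88,27 8,31,82,27
```

```text
13.3 [0.5773 0.0355 0.1169] [-179.9   27.1   86.2] [ 10.  21.  97. -28.  72.  24.]
84,31,105,27 [ 0.001 -0.     0.    -0.074  0.002  0.   ]
72,31,105,27 [ 0.001 -0.     0.    -0.154  0.007  0.   ]
62,31,105,27 [ 0.001 -0.     0.    -0.221  0.012  0.   ]
52,31,104,27 [ 0.001 -0.     0.    -0.287  0.016 -0.006]
42,31,103,27 [ 0.001 -0.     0.    -0.354  0.02  -0.013]
34,31,101,27 [ 0.001 -0.     0.    -0.407  0.024 -0.026]
27,31,97,27 [ 0.001 -0.     0.    -0.454  0.027 -0.053]
20,31,93,27 [ 0.001 -0.     0.    -0.5    0.03  -0.08 ]
14,31,88,27 [ 0.001 -0.     0.    -0.54   0.033 -0.113]
8,31,82,27 [ 0.001 -0.     0.    -0.58   0.035 -0.153]
```

Call:
{"op": "step_arm", "data": {
  "moves": [0,0,0,-0.074,0.002,0,1,0,0,0,-0.11,0.005,0,1,0,0,0,-0.154,0.007,0,1,0,0,0,-0.19,0.01,0,1,0,0,0,-0.22,0.012,0,1,0,0,0,-0.255,0.014,0,1,0,0,0,-0.287,0.016,-0.006,1]
}}

```text
time: 14.18
position: [0.5341, 0.0388, 0.1159]
orientation: [-179.9, 27.1, 86.2]
wrist_force: [-0.4, 0.1, 0.1]
grip_width: -0.0001
grip_force: 0.1
```

```bash
cat > look.py <<'E'
from h import *
import sys
t=grab('top');W=pts(t);s=grab('scene');V=pts(s)
for n,c,X in(('top',t,W),('scene',s,V)):
    d=X[...,:2]-HOME;x=d@ex*1000;y=d@ey*1000;z=X[...,2]*1000
    hs=cv2.cvtColor(c['frame'],cv2.COLOR_RGB2HSV)
    m=(x>-60)&(x<90)&(y>28)&(y<40.5)&(z>36)&(z<150)&((hs[...,0]<18)|(hs[...,0]>170))&(hs[...,1]>90)
    if m.sum()>3:
        P=np.stack([x[m],z[m]],1);f=cv2.fitLine(P.astype(np.float32),cv2.DIST_HUBER,0,.01,.01).ravel()
        print(n,m.sum(),'x',np.percentile(P[:,0],[3,97]).round(0),'z',np.percentile(P[:,1],[3,97]).round(0),'ang',np.degrees(np.arctan2(-f[1],f[0])).round(1))
if len(sys.argv)>1:
    e=t['frame'][140:260,320:440];d=s['frame'][110:270,270:430]
    cv2.imwrite('pics/'+sys.argv[1],np.hstack([cv2.resize(e,(400,400),interpolation=2),cv2.resize(d,(400,400),interpolation=2)])[...,::-1])
E
python3 chk.py; python3 look.py
```

```text
14.175 [0.5341 0.0388 0.1159] [-179.94   27.13   86.23] [-0.4  0.1  0.1]
cap 251 [477.8  -7.7] 24.7 z 0.215 bay mm -1.2 0.3
top 27 x [22. 38.] z [ 58. 137.] ang 82.1
```

Call:
{"op": "step_arm", "data": {
  "moves": [0,0,0,-0.03,0.002,-0.003,1,0,0,0,-0.067,0.004,-0.007,1,0,0,0,-0.095,0.006,-0.012,1,0,0,0,-0.12,0.008,-0.02,1,0,0,0,-0.167,0.011,-0.047,1,0,0,0,-0.213,0.014,-0.074,1,0,0,0,-0.253,0.017,-0.107,1,0,0,0,-0.293,0.019,-0.147,1]
}}

```text
time: 15.32
position: [0.49, 0.0417, 0.0934]
orientation: [-179.9, 27.1, 86.2]
wrist_force: [-0.7, -0.0, -0.3]
grip_width: -0.0001
grip_force: 0.0
```

```bash
python3 chk.py; python3 look.py f.png
```

```text
15.325 [0.49   0.0417 0.0934] [-179.93   27.13   86.24] [-0.7 -0.  -0.3]
cap 250 [477.5  -7.8] 24.7 z 0.215 bay mm -1.5 0.1
top 77 x [-35.  50.] z [48. 92.] ang 27.9
scene 52 x [-37. -13.] z [70. 90.] ang 31.0
```

View pics/f.png

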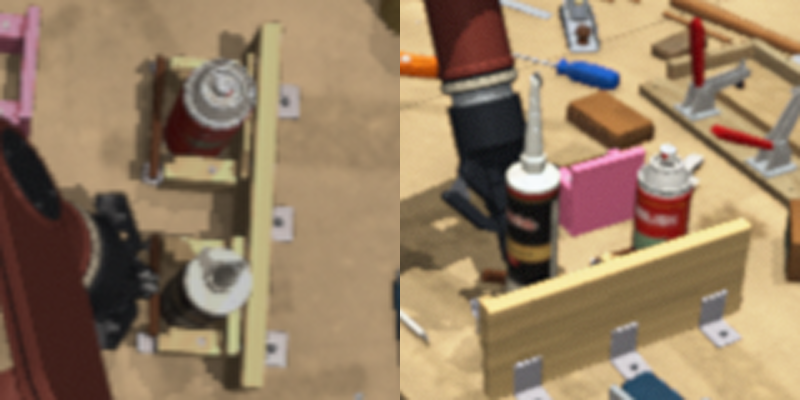

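The bar is about 30° above level, with the fingertips at crop (150,280) on top of it. I'll follow it down now.

```bash
python3 kp.py 4,31,78,27 -3,31,72,27 -8,31,66,27 -12,31,60,27 -12,31,57,27 -12,31,55,27;python3 look.py
```

```text
15.475 [0.4898 0.0416 0.0933] [-179.9   27.2   86.3] [ 12.  13. 109. -28.  68.  29.]
4,31,78,27 [ 0.001 -0.001 -0.    -0.023 -0.004 -0.022]
-3,31,72,27 [ 0.001 -0.001 -0.    -0.07  -0.001 -0.062]
-8,31,66,27 [ 0.001 -0.001 -0.    -0.103  0.002 -0.102]
-12,31,60,27 [ 0.001 -0.001 -0.    -0.13   0.003 -0.142]
-12,31,57,27 [ 0.001 -0.001 -0.    -0.13   0.003 -0.162]
-12,31,55,27 [ 0.001 -0.001 -0.    -0.13   0.003 -0.176]
top 78 x [-36.  50.] z [48. 88.] ang 23.1
scene 54 x [-39. -14.] z [66. 87.] ang 26.0
```

Call:
{"op": "step_arm", "data": {
  "moves": [0,0,0,-0.023,0,-0.022,1,0,0,0,-0.05,0,-0.045,1,0,0,0,-0.07,0,-0.062,1,0,0,0,-0.103,0.002,-0.1,1,0,0,0,-0.13,0.003,-0.125,1,0,0,0,-0.13,0.003,-0.14,1]
}}

```text
time: 16.32
position: [0.4704, 0.0421, 0.0724]
orientation: [-179.9, 27.1, 86.3]
wrist_force: [-0.5, -0.3, 0.3]
grip_width: 0.0002
grip_force: 0.0
```

```bash
python3 chk.py; python3 look.py
```

```text
16.325 [0.4704 0.0421 0.0724] [-179.89   27.14   86.26] [-0.5 -0.3  0.3]
cap 250 [477.6  -7.5] 24.5 z 0.215 bay mm -1.4 0.4
top 90 x [-40.  48.] z [46. 59.] ang -0.2
scene 4 x [-22. -14.] z [54. 57.] ang -15.0
```

Call:
{"op": "step_arm", "data": {
  "moves": [0,0,0,0,0,-0.01,1,0,0,0,0,-0.02,1,0,0,0,0,-0.03,1,0,0,0,0,-0.03,1]
}}

```text
validation failed for argument at $.mo...
```

```bash
python3 look.py; python3 kp.py -12,31,57,27 -12,31,53,27
```

```text
top 87 x [-39.  48.] z [46. 59.] ang -0.8
scene 4 x [-24. -12.] z [54. 57.] ang 10.9
16.575 [0.4713 0.0422 0.073 ] [-180.    27.1   86.2] [ 12.  13. 112. -29.  66.  31.]
-12,31,57,27 [ 0.001 -0.    -0.    -0.006 -0.    -0.027]
-12,31,53,27 [ 0.001 -0.    -0.    -0.006 -0.    -0.054]
```

Call:
{"op": "step_arm", "data": {
  "moves": [0,0,0,0,0,-0.01,1,0,0,0,0,0,-0.02,1,0,0,0,0,0,-0.03,1,0,0,0,0,0,-0.03,1]
}}

```text
time: 17.08
position: [0.4712, 0.042, 0.0692]
orientation: [-180.0, 27.2, 86.2]
wrist_force: [-2.1, 1.3, 7.3]
grip_width: -0.0003
grip_force: 3.3
```

Call:
{"op": "step_arm", "data": {
  "moves": [0,0,0,0,0,-0.01,1,0,0,0,0,0,-0.017,1,0,0,0,0,0,-0.017,1]
}}

```text
time: 17.45
position: [0.4714, 0.0419, 0.0684]
orientation: [-180.0, 27.3, 86.2]
wrist_force: [-8.1, 3.5, 21.2]
grip_width: 0.0001
grip_force: 9.8
```

```bash
python3 look.py; python3 kp.py -12,31,57,27
```

```text
top 90 x [-40.  48.] z [46. 60.] ang 0.5
scene 6 x [-42. -17.] z [55. 60.] ang 10.9
17.55 [0.4714 0.0419 0.0684] [-180.    27.3   86.2] [ 12.  14. 112. -29.  65.  31.]
-12,31,57,27 [ 0.002 -0.     0.    -0.007  0.001  0.003]
```

The bar is firm at level: the tip stopped at the predicted height with 21 N. I'll retreat and check.

Call:
{"op": "step_arm", "data": {
  "moves": [0,0,0,0,0.01,0.05,1,0,0,0,0,0.05,0.1,1,0,0,0,0.01,0.25,0.25,1,0,0,0,0.02,0.5,0.5,1,0,0,0,0.03,0.7,0.7,1,0,0,0,0.03,0.8,0.9,1,0,0,0,0.03,0.8,0.9,1]
}}

```text
time: 18.42
position: [0.477, 0.164, 0.2033]
orientation: [179.8, 27.0, 86.2]
wrist_force: [-0.2, -0.9, -0.5]
grip_width: -0.0001
grip_force: 0.0
```

```bash
python3 chk.py; python3 look.py g.png; python3 - <<'E'
from h import *
t=grab('top');W=pts(t);d=W[...,:2]-HOME;x=d@ex*1000;y=d@ey*1000;z=W[...,2]*1000
m=(y>30)&(y<38)&(z>30)&(z<80)
for a in range(-50,50,10):
    q=m&(x>=a)&(x<a+10);print(a,q.sum(),np.median(z[q]).round(1) if q.any() else '')
E
```

```text
18.425 [0.477  0.164  0.2033] [179.76  26.98  86.2 ] [-0.2 -0.9 -0.5]
cap 255 [477.6  -7.4] 24.8 z 0.215 bay mm -1.5 0.5
top 109 x [-39.  47.] z [44. 58.] ang -0.9
scene 7 x [-23. -13.] z [54. 56.] ang -8.2
-50 9 51.5
-40 12 53.3
-30 12 55.2
-20 8 54.7
-10 11 54.3
0 9 53.5
10 12 52.0
20 9 54.4
30 12 52.6
40 7 52.4
```

View pics/g.png

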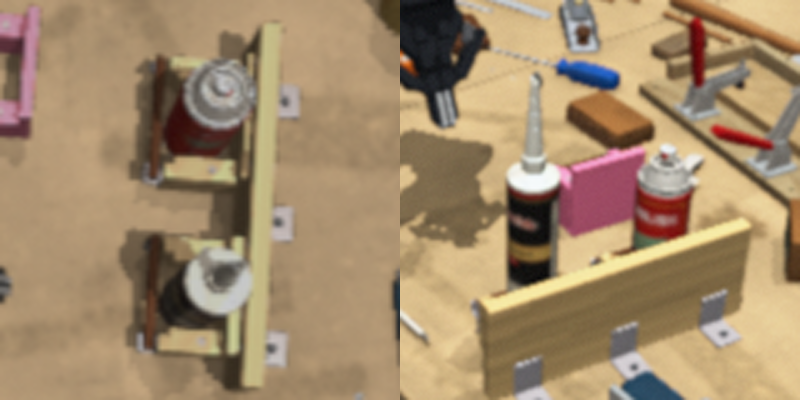

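The bar lies level across the mouth, from crop (152,240) to (145,345), like the spray can's closed bar. The cartridge stands upright at the back of the bay and the arm is clear.

```bash
python3 -c "
from plant import *
print(hand_in())"
```

```text
the job is handed in; nothing more can be done
None
```

The job is handed in at about 18.5 s on the robot's clock: the cartridge stands upright at the back of the free bay, that bay's keeper bar is pressed level into its catch, and the arm is clear; in the final pictures the spray can and its bar look untouched (I did not re-measure the other items), and the hand-in returned no verdict.

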